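Open the drop-front writing case onto its two supports

TASK

Open the wooden writing case on the desk for use: pull both slide-out supports, the narrow bars under the two ends of the front flap, all the way out toward you while the flap is still up, and only then tip the flap forward and lower it, without slamming it, so that it lies level on the two supports. The drawer between the supports is locked; leave it alone.

Things in the scene. Friction and masses are not known exactly. Their poses are not given: they have to be found in the camera images.
- bureau: Wooden writing case fixed to the desk, 250 mm wide (y), 190 deep, 202 high, open above. Origin: on the desk below the flap's hinge, mid-width; +x into the case, +y to its left, z up. Front face x = 0; the locked drawer's knob at y = 0 ends at x = -18. Inside, behind the flap, empty to a divider at x = 132 mm; floor z = 84, side walls from x = 55 back to z = 200, back wall z = 202.
- support_left (a joint): Left support, at bureau y = +98 mm: wooden bar 20 wide, 26 tall; 0 = in, 0.100 m = all the way out (stop), sliding along bureau -x; about 2 N friction, stays where left. On its front a metal pull block 18 wide (y), 36 long (x), 30 tall; its centre at x = -48 mm minus the joint value, z = 45 mm. The flap rests on a felt pad on the bar, top z = 74 mm.
- support_right (a joint): The same support under the right end of the flap, at bureau y = -98 mm; same pull block (18 x 36 x 30 mm, centre at x = -48 mm minus the joint value, z = 45 mm), same travel: 0 = in, 0.100 m = all the way out along bureau -x.
- flap (a joint): Board 250 wide, 140 long, 10 thick, hinged at bureau x = 0, z = 74 mm. 0 = shut, leaning 15 deg back, top edge at x = 36 to 46, z = 207 to 209 mm; 0.26 rad upright; 1.83 level, inner face up at z = 84, free edge x = -140 (2.09 if unsupported). No latch: push its top edge forward from behind, under 5 N. Before upright it falls back, past it it sinks by itself, damped, under 1.2 rad/s.

How it is judged:
By the outcome, as a careful person would: the job done as asked, in the order asked, and still so for the second after the job is handed in, with the robot touching nothing.
It also fails if it takes over 72 s, if anything falls off the work surface, if the arm or the gripper's body presses on something with over 40 N, if the wrist force passes 120 N, or if a joint passes its speed limit or range.

ROBOT

A 6-joint arm with a two-finger parallel gripper is mounted at the origin on the work surface; the furniture and walls round the work are solid. World frame = base frame: x ahead of the robot, y to its left, z up, the work surface at z = 0. Lengths are in mm, angles in rad, forces in N, time in s.
With the tool pointing down it reaches from about 425 to 950 mm from the base axis. Payload 3.5 kg.
Tool frame: the origin (TCP) lies at the very end of the fingers, on their centre line; the grasp point (between the pads) lies 19 mm behind it (bot.grip_depth is the distance from the TCP to the grasp point, in mm); x points along the fingers, z is the direction in which the jaws open and shut, and the axes are right-handed (so a half turn about x gives the same grasp; the last joint's range is limited). The gripper opens to 85 mm and grips with 20 to 120 N. Pads are 22 mm wide; open, the fingers measure 114 mm over their backs; the gripper's body (76 mm by 85 mm) begins 54 mm behind the grasp point. The pads swing forward as they close: fully open they stand 13 mm farther back than shut.
Start: joints at [1.147, 0.286, 1.577, -0, 1.279, -0.15], TCP at [182.478, 649.852, 231.325] pointing down, gripper open.
Joint ranges: [-2.77, 2.77], [-0.9, 2.22], [0.21, 2.48], [-1.53, 4.67], [0.24, 2.81], [-2.84, 2.84]. Speed limits (rad/s): [2.79, 2.79, 3.14, 3.14, 3.14, 3.14].

INTERFACE

Orientations are given as a unit quaternion [w, x, y, z].
In Python, from bench import sense, grab_frame, ticket, bot gives the robot as it stands. The module is installed in compiled form; this text tells all that it offers.
- The arm moves only by the tool carry_out, never from a script. Its argument "deltas" is a list of rows, each a list of 3 entries, a list of its own where there are three numbers: the closure, from 0 (fully open) to 1 (shut), then the shift along the world's x, y, z in m, then the turn, a rotation vector about the world's x, y, z in rad. A call has 1 to 12 rows; each row is the pose to reach, as a shift and turn from the pose commanded when the call began; what a row does not reach only later rows make up. A row lasts 1/12 s, in which the tool goes at most 41.7 mm and 7.16 degrees, less where a joint would pass 70% of its speed; a pose out of reach is approached as far as the arm can. A call with a gripper value outside its range is refused whole. The fingers move at their own pace and stop on an object; "squeeze" is the grip in N (left out, the last holds). Time passes only in rows, so rows that repeat a pose let the fingers close. It gives the time, the measured TCP pose, the force and the opening at its end, in the units of the state.
- sense(): the state, without advancing time (a new reading comes with each control period).
- grab_frame(name): name is "scene" or "side" or "wrist"; returns a dict with "frame" (400x640x3 uint8, red, green, blue), "fx", "fy", "cx", "cy" (pixels), "cam_to_world" (4x4, takes a point from camera to world coordinates). Camera axes: x right, y up, looking along -z (the intrinsics and any distortion apply to the point x, -y, -z); pixel columns grow to the right and rows downward; lengths in mm; the calibration is good to about 2 mm. A picture is of the moment at which its call begins. There is no depth.
- ticket.close_job(): hands the job in, once; it reports no verdict.
The state is a dict: "time_s": time; "joint_positions": joint angles; "joint_vel": joint speeds; "tau": joint torques, N m; "position": TCP position; "tool_rot": TCP orientation; "wrist_force": force on the tool from outside, world axes, zero at the start; "torque": the same for the moment, N m; "finger_gap": opening from 0.0 (shut) to 1.0 (fully open).
Only numpy, scipy, OpenCV 4.12 (cv2) and the standard library are available. Lean on these libraries where they do the work, as an engineer would, in place of code of your own. Each camera call takes 0.05 s, during which the arm holds its last target.

## Working session

There is one attempt and no reset: what is moved stays moved. The work goes in short steps, Python scripts to look and compute and a tool call to move; the robot and the scene stay as the last step left them, time stands still between calls to the robot, and variables do not carry over. Pictures are saved under pics/ and viewed, and the job is handed in when it is done.

Besides the shell and the picture viewer there is one more tool, called after "Emit:" as a command line: name --argument value ..., lists and objects as JSON in quotes. carry_out: Moves the arm, as the interface text tells. Its arguments: {"type":"object","properties":{"deltas":{"type":"array"},"squeeze":{"type":"number"}},"required":["deltas"]}

```bash
mkdir -p pics
python3 - <<'E'
from bench import sense, grab_frame, bot
import cv2,numpy as np
s=sense();print(s, [a for a in dir(bot) if a[0]!='_'])
for n in ["scene","side","wrist"]:
    f=grab_frame(n);cv2.imwrite(f"pics/{n}0.png",f["frame"][:,:,::-1]);print(n,f["fx"],f["fy"],f["cx"],f["cy"],np.round(f["cam_to_world"],3).tolist(),f.keys())
E
```

```text
{'time_s': 0.0, 'joint_positions': array([ 1.14699051e+00,  2.87160080e-01,  1.57818034e+00, -4.20677808e-06,
        1.27860504e+00, -1.49981749e-01]), 'joint_vel': array([-4.35829622e-05, -1.31485058e-03, -7.58676009e-04,  6.30042540e-04,
       -1.04261679e-04,  1.35354472e-03]), 'tau': array([-1.55179499e-03, -4.05986345e+01, -2.92620957e+01, -2.24991727e-04,
        5.82886802e-03,  9.34368614e-06]), 'position': array([182.21638366, 649.25499735, 229.949097  ]), 'tool_rot': array([ 0.56283286, -0.42747775,  0.56429272,  0.42667982]), 'wrist_force': array([ 0.46510161, -0.08557594, -0.66429324]), 'torque': array([ 0.01662277, -0.02930774,  0.0627613 ]), 'finger_gap': 1.0000280104925108} ['IKError', 'grip_depth']
scene 367.0815515076875 367.0815515076875 321.8598003183549 204.40750436387083 [[-0.689, 0.493, -0.531, 150.876], [-0.724, -0.482, 0.493, 498.747], [-0.013, 0.724, 0.69, 642.369], [0.0, 0.0, 0.0, 1.0]] dict_keys(['frame', 'fx', 'fy', 'cx', 'cy', 'cam_to_world'])
side 451.22742209300435 451.22742209300435 319.27327461194164 193.03723760993418 [[0.992, 0.043, -0.114, 485.496], [-0.122, 0.366, -0.923, -726.564], [0.002, 0.93, 0.368, 388.824], [0.0, 0.0, 0.0, 1.0]] dict_keys(['frame', 'fx', 'fy', 'cx', 'cy', 'cam_to_world'])
wrist 292.06303320589336 292.06303320589336 319.3389446640636 197.46359185790953 [[0.271, -0.918, -0.291, 108.485], [0.963, 0.258, 0.083, 671.331], [-0.001, -0.302, 0.953, 372.659], [0.0, 0.0, 0.0, 1.0]] dict_keys(['frame', 'fx', 'fy', 'cx', 'cy', 'cam_to_world'])
```

View pics/scene0.png

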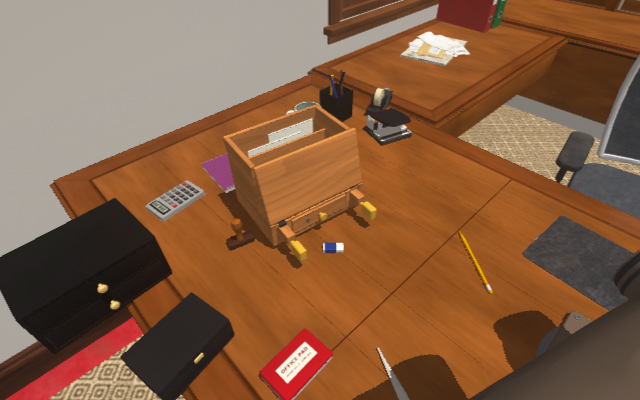

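View pics/side0.png

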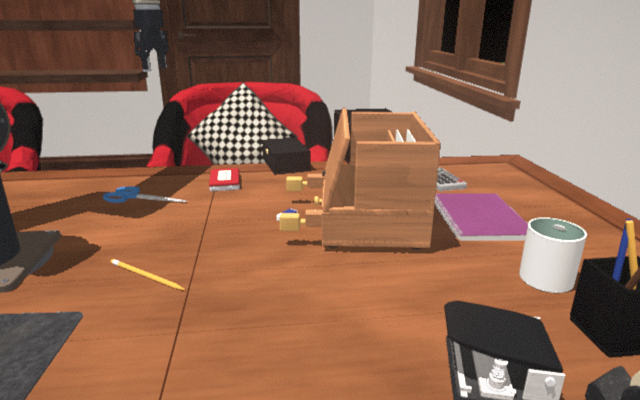

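View pics/wrist0.png

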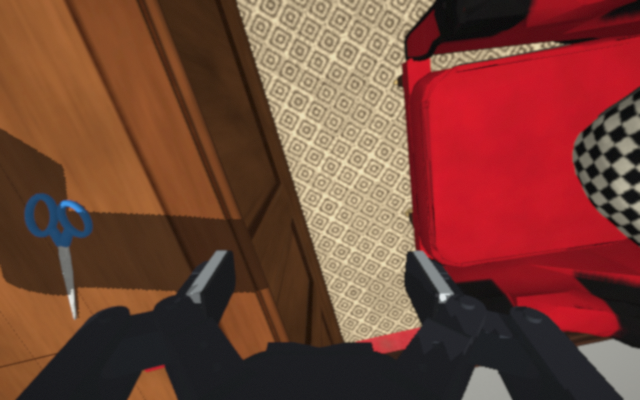

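Run:
```python
import cv2
a=cv2.imread("pics/scene0.png")[95:275,215:390];cv2.imwrite("pics/sc0z.png",cv2.resize(a,None,fx=3.3,fy=3.3,interpolation=cv2.INTER_CUBIC))
a=cv2.imread("pics/side0.png")[100:260,265:450];cv2.imwrite("pics/sd0z.png",cv2.resize(a,None,fx=3.5,fy=3.5,interpolation=cv2.INTER_CUBIC))
```

```text
(no output)
```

View pics/sc0z.png

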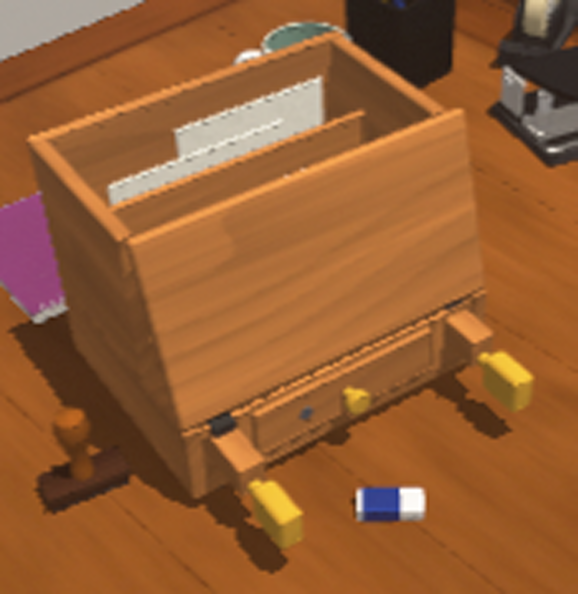

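View pics/sd0z.png

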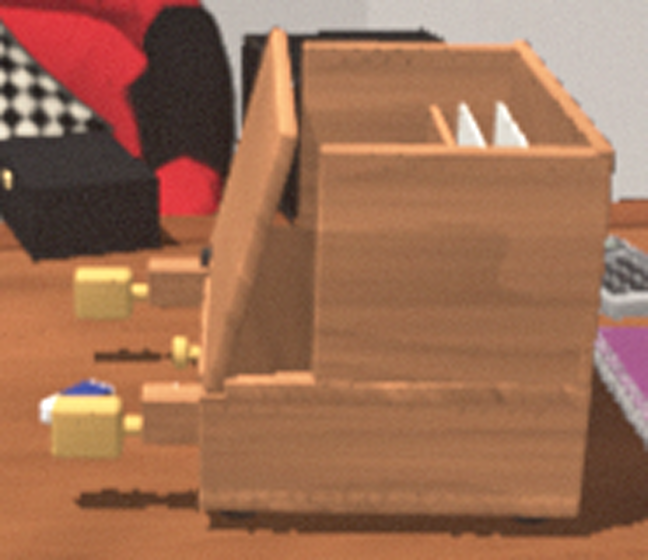

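```bash
cat > h.py <<'E'
import numpy as np,cv2
from bench import sense,grab_frame,ticket,bot
def proj(f,P):
    P=np.atleast_2d(P);T=np.linalg.inv(f["cam_to_world"]);c=P@T[:3,:3].T+T[:3,3]
    return np.c_[f["cx"]+f["fx"]*c[:,0]/-c[:,2], f["cy"]+f["fy"]*-c[:,1]/-c[:,2]]
def b2w(P,p):
    c,s=np.cos(p[2]),np.sin(p[2]);P=np.atleast_2d(np.array(P,float))
    return np.c_[p[0]+c*P[:,0]-s*P[:,1],p[1]+s*P[:,0]+c*P[:,1],P[:,2]]
E
cat > fit.py <<'E'
from h import *
from scipy.optimize import least_squares
S=[((36,125,209),130,243,0),((36,-125,209),462,113,0),((0,125,74),182,432,0),((0,-125,74),485,290,0),((190,125,202),30,137,0),((190,-125,202),338,38,0),
((-30,107,60),250,487,1),((-66,107,60),275,520,1),((-66,89,60),300,512,1),((-66,107,30),278,547,1),((-66,89,30),300,540,1),
((-30,-89,60),483,362,2),((-30,-107,60),503,352,2),((-66,-107,60),531,381,2),((-66,-89,60),512,388,2),((-66,-89,30),513,409,2),((-66,-107,30),531,402,2)]
D=[((46,-125,207),296,137,0),((36,125,209),275,28,0),((190,-125,202),610,152,0),((55,-125,200),320,148,0),((190,125,202),523,42,0),((55,125,200),302,45,0),
((-66,-107,60),50,405,2),((-30,-107,60),122,405,2),((-30,-107,30),122,457,2),((-66,-107,30),52,457,2),
((-66,89,60),75,275,1),((-30,89,60),130,275,1),((-30,89,30),130,318,1),((-66,89,30),77,318,1)]
fs=grab_frame("scene");fd=grab_frame("side")
def res(p):
    r=[]
    for f,L,sc,o in((fs,S,3.3,(215,95)),(fd,D,3.5,(265,100))):
        for P,u,v,k in L:
            P=np.array(P,float)
            if k:P[0]-=p[2+k]*100
            q=proj(f,b2w(P,p[[5,6,0]] if 0 else np.array([p[0],p[1],p[2]])))[0]
            r.append(q-[o[0]+u/sc,o[1]+v/sc])
    return np.array(r)
b=None
for y in(0,1.5,-1.5,-.7,.7):
    o=least_squares(lambda p:res(p).ravel(),[600,0,y,0,0],x_scale=[100,100,1,.1,.1],loss='soft_l1')
    if b is None or o.cost<b.cost:b=o
print(b.x,b.cost);print(np.round(res(b.x),1).tolist())
E
python3 fit.py
```

```text
[ 5.94365322e+02  9.47471689e+01 -1.63600768e-01  1.71713715e-01
  7.81455433e-02] 31.61337115745982
[[-0.7, -0.9], [1.4, -2.1], [0.2, 1.0], [0.9, 0.0], [-1.6, -1.8], [0.1, -4.3], [-1.2, -1.1], [0.3, 0.0], [0.2, -1.5], [0.2, 1.0], [0.8, -0.8], [-0.8, -2.7], [-0.8, -2.7], [0.8, -2.7], [0.4, -1.6], [-0.9, 1.3], [-0.4, 0.2], [-0.1, -2.1], [-1.4, -1.9], [1.0, -2.2], [-1.5, -0.9], [1.1, -1.8], [-0.2, -2.4], [-0.4, -0.7], [-0.6, -0.3], [-0.4, 0.2], [-0.5, -0.2], [-0.6, -1.0], [0.2, -0.8], [0.4, -0.1], [-0.9, -0.4]]
```

```bash
cat >> fit.py <<'E'
print("---")
def res2(p):
    r=[]
    for f,L,sc,o,d in((fs,S,3.3,(215,95),p[5:8]),(fd,D,3.5,(265,100),p[8:11])):
        for P,u,v,k in L:
            P=np.array(P,float)
            if k:P[0]-=p[2+k]*100
            q=proj(f,b2w(P,p[:3])+d*100)[0]
            r.append(q-[o[0]+(u+.5)/sc-.5,o[1]+(v+.5)/sc-.5])
    return np.array(r)
o=least_squares(lambda p:np.r_[res2(p).ravel(),p[5:]*100/2],np.r_[b.x,np.zeros(6)],x_scale=np.r_[100,100,1,.1,.1,np.ones(6)*.1],loss='soft_l1')
print(np.round(o.x,4),o.cost);print(np.round(res2(o.x),1).tolist())
E
python3 fit.py|sed -n '/---/,$p'
```

```text
---
[ 5.955416e+02  9.678970e+01 -1.645000e-01  1.752000e-01  8.760000e-02
  2.200000e-03 -1.930000e-02 -2.730000e-02 -2.200000e-03  1.930000e-02
 -2.610000e-02] 21.800046742743127
[[-0.7, 0.2], [1.2, -0.9], [0.2, 1.9], [0.7, 1.0], [-1.4, -0.6], [0.1, -3.1], [-1.2, -0.1], [0.2, 1.0], [0.1, -0.5], [0.2, 1.9], [0.8, 0.1], [-0.7, -1.5], [-0.7, -1.5], [0.8, -1.5], [0.4, -0.4], [-0.9, 2.4], [-0.3, 1.3], [0.2, -0.8], [-0.9, -0.7], [0.8, -0.9], [-1.1, 0.4], [1.2, -0.6], [0.3, -1.2], [-0.2, 0.0], [-0.5, 0.4], [-0.2, 0.8], [-0.2, 0.4], [-0.0, -0.2], [0.8, 0.1], [0.9, 0.7], [-0.3, 0.4]]
```

```bash
cat > ov.py <<'E'
from h import *
import sys
def box(x0,x1,y0,y1,z0,z1):
    V=[(x,y,z) for x in(x0,x1) for y in(y0,y1) for z in(z0,z1)]
    return [(V[i],V[j]) for i in range(8) for j in range(i+1,8) if bin(i^j).count('1')==1]
def overlay(name,p,jl,jr,crop,sc,out,dz=0):
    f=grab_frame(name);im=f["frame"][:,:,::-1].copy();x,y,w,h=crop
    im=cv2.resize(im[y:y+h,x:x+w],None,fx=sc,fy=sc,interpolation=cv2.INTER_CUBIC)
    E=box(-66-jl,-30-jl,89,107,30,60)+box(-66-jr,-30-jr,-107,-89,30,60)+box(0,190,-125,125,0,74)+[((0,125,74),(36,125,209)),((0,-125,74),(36,-125,209)),((36,-125,209),(36,125,209)),((55,125,200),(190,125,202)),((55,-125,200),(190,-125,202)),((190,-125,202),(190,125,202))]
    for a,b in E:
        q=(proj(f,b2w([a,b],p)+[0,0,dz])+.5-[x,y])*sc
        cv2.line(im,*[tuple(int(v) for v in t) for t in q],(255,255,0),1,cv2.LINE_AA)
    cv2.imwrite(out,im)
if __name__=="__main__":
    p=[595,96,-.164]
    overlay("scene",p,17,8,(215,95,175,180),3.3,"pics/o1.png");overlay("side",p,17,8,(265,100,185,160),3.5,"pics/o2.png")
E
python3 ov.py
```

```text
(no output)
```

View pics/o1.png

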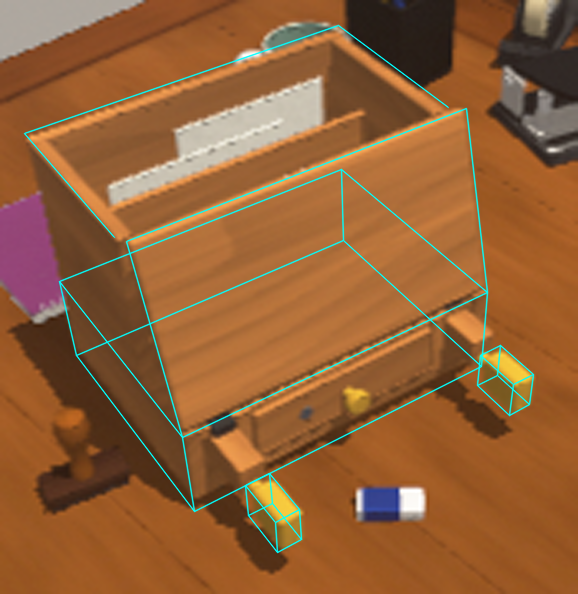

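View pics/o2.png

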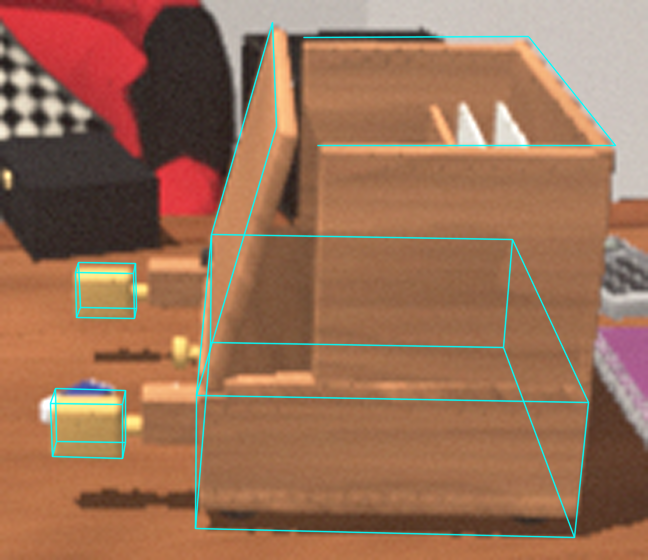

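```bash
cat >> h.py <<'E'
from scipy.spatial.transform import Rotation as R
def rot(s=None):
    q=(s or sense())["tool_rot"];return R.from_quat([q[1],q[2],q[3],q[0]])
POSE=[595.3,96.5,-.164]
def tool(pitch=0,jaw='y',sign=1,p=POSE):
    # fingers down, tilted by pitch about bureau +y so that fingertips lean toward +x_b (into case) for pitch>0
    Rb=R.from_euler('z',p[2])
    xt=np.array([np.sin(pitch),0,-np.cos(pitch)])
    zt=np.array([0,1,0.]) if jaw=='y' else np.array([np.cos(pitch),0,np.sin(pitch)])
    zt=zt*sign
    return Rb*R.from_matrix(np.c_[xt,np.cross(zt,xt),zt])
def delta(target_xyz,Rt):
    s=sense();d=(np.array(target_xyz)-s["position"])/1000
    return np.round(d,4),np.round((Rt*rot(s).inv()).as_rotvec(),4)
E
python3 - <<'E'
from h import *
print(rot().as_matrix().round(3))
for jaw in'yx':
  for s in(1,-1): print(jaw,s,delta([0,0,0],tool(0,jaw,s))[1])
for P in [(-56-9,98,200),(-56,-98,200)]: print(b2w(P,POSE), delta(b2w(P,POSE)[0],tool())[0])
E
```

```text
[[-0.    -0.963  0.27 ]
 [-0.     0.27   0.963]
 [-1.     0.    -0.   ]]
y 1 [ 1.000e-04 -1.000e-04  1.098e-01]
y -1 [-1.0000e-04 -2.0000e-04 -3.0318e+00]
x 1 [ 0.000e+00 -1.000e-04 -1.461e+00]
x -1 [1.0000e-04 0.0000e+00 1.6806e+00]
[[547.17221397 203.79732621 200.        ]] [ 0.3647 -0.446  -0.0313]
[[524.05135019   8.9578393  200.        ]] [ 0.3416 -0.6409 -0.0313]
```

Emit:
carry_out --deltas '[[0.45,[0.03,-0.037,0],[0,0,0.01]],[0.45,[0.06,-0.074,0],[0,0,0.02]],[0.45,[0.08,-0.1,-0.01],[0,0,0.03]],[0.45,[0.105,-0.13,-0.01],[0,0,0.05]],[0.45,[0.13,-0.16,-0.02],[0,0,0.06]],[0.45,[0.155,-0.19,-0.02],[0,0,0.07]],[0.45,[0.18,-0.22,-0.02],[0,0,0.08]],[0.45,[0.205,-0.25,-0.03],[0,0,0.09]],[0.45,[0.23,-0.28,-0.03],[0,0,0.1]],[0.45,[0.255,-0.31,-0.03],[0,0,0.11]],[0.45,[0.28,-0.342,-0.03],[0,0,0.11]],[0.45,[0.305,-0.372,-0.03],[0,0,0.11]]]'

```text
time_s: 1.45
position: [488.4, 276.1, 201.6]
tool_rot: [0.539, -0.457, 0.539, 0.457]
wrist_force: [0.6, 0.2, 0.4]
finger_gap: 0.549
```

Emit:
carry_out --deltas '[[0.45,[0.025,-0.03,-0.01],[0,0,0]],[0.45,[0.045,-0.055,-0.03],[0,0,0]],[0.45,[0.06,-0.075,-0.06],[0,0,0]],[0.45,[0.06,-0.075,-0.08],[0,0,0]],[0.45,[0.06,-0.075,-0.08],[0,0,0]],[0.45,[0.06,-0.075,-0.08],[0,0,0]]]'

```text
time_s: 1.95
position: [546.6, 202.5, 120.2]
tool_rot: [0.538, -0.457, 0.54, 0.458]
wrist_force: [-0.4, -0.3, 0.4]
finger_gap: 0.549
```

Run:
```python
from h import *
s=sense();print(s["position"],s["finger_gap"],s["joint_positions"].round(2))
print(delta(b2w((-65,98,30),POSE)[0],tool()))
f=grab_frame("wrist");cv2.imwrite("pics/w1.png",f["frame"][:,:,::-1])
```

```text
[546.596973   202.50986514 120.20336295] 0.5493658538490495 [ 0.18  0.2   1.89  0.    1.05 -1.23]
(array([ 0.0006,  0.0013, -0.0902]), array([ 0.0004, -0.0032,  0.0004]))
```

View pics/w1.png

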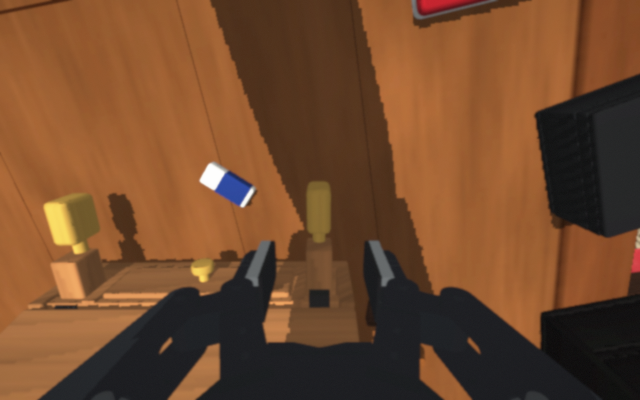

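Emit:
carry_out --deltas '[[0.45,[0,0.001,-0.035],[0,0,0]],[0.45,[0,0.001,-0.065],[0,0,0]],[0.45,[0,0.001,-0.09],[0,0,0]],[0.45,[0,0.001,-0.09],[0,0,0]],[0.45,[0,0.001,-0.09],[0,0,0]]]'

```text
time_s: 2.42
position: [547.3, 204.8, 32.1]
tool_rot: [0.539, -0.458, 0.539, 0.458]
wrist_force: [0.4, 0.3, 1.6]
finger_gap: 0.551
```

Run:
```python
from h import *
for n in("wrist","scene","side"):
  f=grab_frame(n);im=f["frame"][:,:,::-1]
  if n=="scene": im=cv2.resize(im[95:275,215:390],None,fx=3,fy=3)
  if n=="side": im=cv2.resize(im[100:260,225:410],None,fx=3,fy=3)
  cv2.imwrite(f"pics/{n}2.png",im)
```

```text
(no output)
```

View pics/scene2.png

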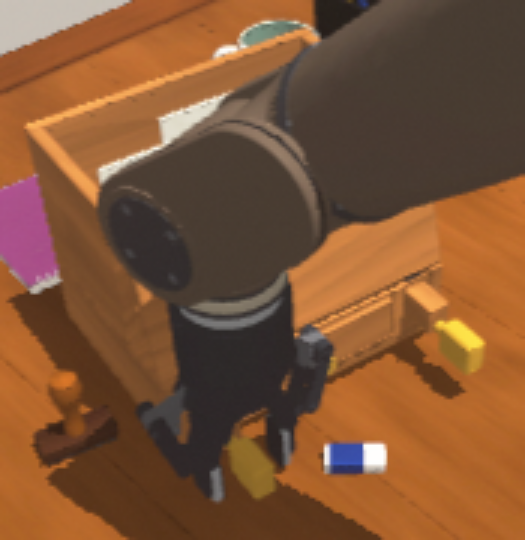

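View pics/side2.png

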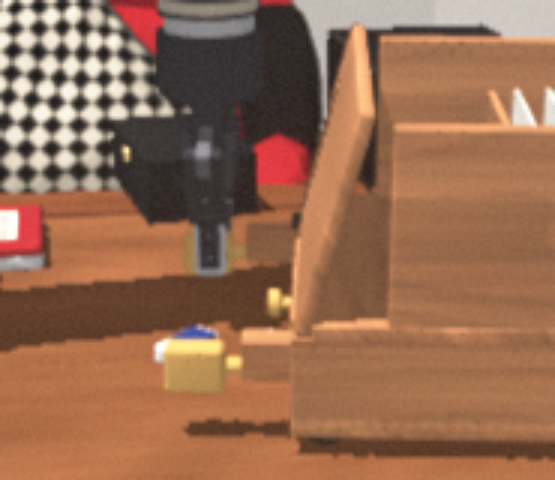

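Emit:
carry_out --squeeze 40 --deltas '[[1,[0,0,0],[0,0,0]],[1,[0,0,0],[0,0,0]],[1,[0,0,0],[0,0,0]],[1,[0,0,0],[0,0,0]],[1,[0,0,0],[0,0,0]],[1,[0,0,0],[0,0,0]]]'

```text
time_s: 3.07
position: [548.4, 201.5, 33.7]
tool_rot: [0.538, -0.46, 0.54, 0.457]
wrist_force: [-3.5, -8.8, 8.7]
finger_gap: 0.201
```

Emit:
carry_out --deltas '[[1,[-0.008,-0.002,0.001],[0,0,0]],[1,[-0.018,-0.001,0.001],[0,0,0]],[1,[-0.028,0.001,0.001],[0,0,0]],[1,[-0.038,0.003,0.001],[0,0,0]],[1,[-0.048,0.005,0.001],[0,0,0]],[1,[-0.058,0.007,0.001],[0,0,0]],[1,[-0.068,0.008,0.001],[0,0,0]],[1,[-0.074,0.009,0.001],[0,0,0]],[1,[-0.074,0.009,0.001],[0,0,0]]]'

```text
time_s: 3.82
position: [472.5, 213.3, 33.6]
tool_rot: [0.539, -0.458, 0.539, 0.458]
wrist_force: [-1.3, 0.5, 9.5]
finger_gap: 0.201
```

Emit:
carry_out --deltas '[[1,[-0.003,0.0005,0],[0,0,0]],[1,[-0.006,0.001,0],[0,0,0]],[1,[-0.009,0.0015,0],[0,0,0]],[1,[-0.009,0.0015,0],[0,0,0]]]'

```text
time_s: 4.15
position: [467.3, 214.1, 33.7]
tool_rot: [0.541, -0.46, 0.536, 0.456]
wrist_force: [10.0, -2.0, -0.0]
finger_gap: 0.205
```

Emit:
carry_out --deltas '[[1,[-0.003,0.0005,0],[0,0,0]],[1,[-0.005,0.001,0],[0,0,0]],[1,[-0.005,0.001,0],[0,0,0]]]'

```text
time_s: 4.4
position: [467.1, 214.3, 33.9]
tool_rot: [0.545, -0.463, 0.533, 0.453]
wrist_force: [23.0, -5.4, -12.3]
finger_gap: 0.204
```

Emit:
carry_out --deltas '[[1,[0.006,-0.001,0],[0,0,0]],[0.45,[0.007,-0.001,0],[0,0,0]],[0.45,[0.007,-0.001,0],[0,0,0]],[0.45,[0.007,-0.001,0],[0,0,0]],[0.45,[0.007,-0.001,0.002],[0,0,0]],[0.45,[0.007,-0.001,0.035],[0,0,0]],[0.45,[0.007,-0.001,0.07],[0,0,0]],[0.45,[0.007,-0.001,0.09],[0,0,0]],[0.45,[0.007,-0.001,0.09],[0,0,0]]]'

```text
time_s: 5.15
position: [469.1, 215.5, 127.5]
tool_rot: [0.542, -0.459, 0.536, 0.456]
wrist_force: [0.8, 0.0, 0.8]
finger_gap: 0.553
```

Run:
```python
from h import *
s=sense();print(s["position"],s["finger_gap"],s["joint_positions"].round(2))
for g in((-48-8.5,-98,80),): 
  P=b2w(g,POSE)[0]-[0,2,0]; print(P,delta(P,tool()))
  P=b2w(g,POSE)[0]; print(b2w((-148,-98,30),POSE))
```

```text
[469.05111382 215.50335581 127.48731336] 0.5531843097152157 [ 0.23  0.04  2.05  0.    1.03 -1.17]
[523.55805913   7.03947222  80.        ] (array([ 0.0545, -0.2085, -0.0475]), array([-0.0026,  0.0087, -0.0003]))
[[433.28579566  23.97829572  30.        ]]
```

Emit:
carry_out --deltas '[[0.45,[0.004,-0.03,0],[0,0,0]],[0.45,[0.01,-0.065,0],[0,0,0]],[0.45,[0.02,-0.1,0],[0,0,0]],[0.45,[0.03,-0.13,0],[0,0,0]],[0.45,[0.045,-0.165,0],[0,0.004,0]],[0.45,[0.055,-0.195,-0.01],[0,0.008,0]],[0.45,[0.059,-0.208,-0.02],[0,0.008,0]],[0.45,[0.059,-0.208,-0.05],[0,0.008,0]],[0.45,[0.059,-0.208,-0.05],[0,0.008,0]],[0.45,[0.059,-0.208,-0.05],[0,0.008,0]]]'

```text
time_s: 5.98
position: [522.3, 7.3, 69.3]
tool_rot: [0.535, -0.453, 0.543, 0.461]
wrist_force: [-0.2, -1.1, -0.6]
finger_gap: 0.549
```

Run:
```python
from h import *
s=sense();print(s["position"],s["finger_gap"],s["joint_positions"].round(2))
P=b2w((-50.5,-98,31),POSE)[0]-[0,2,0]; print(P,delta(P,tool()))
for n in("wrist","scene"):
  f=grab_frame(n);im=f["frame"][:,:,::-1]
  if n=="scene": im=cv2.resize(im[95:275,215:390],None,fx=3,fy=3)
  cv2.imwrite(f"pics/{n}3.png",im)
```

```text
[522.31239813   7.3478626   69.31099524] 0.5490441950485802 [-0.18  0.16  2.05 -0.    0.95 -1.59]
[529.47755181   6.05987723  31.        ] (array([ 0.0072, -0.0013, -0.0383]), array([-0.0019, -0.0158, -0.0001]))
```

View pics/wrist3.png

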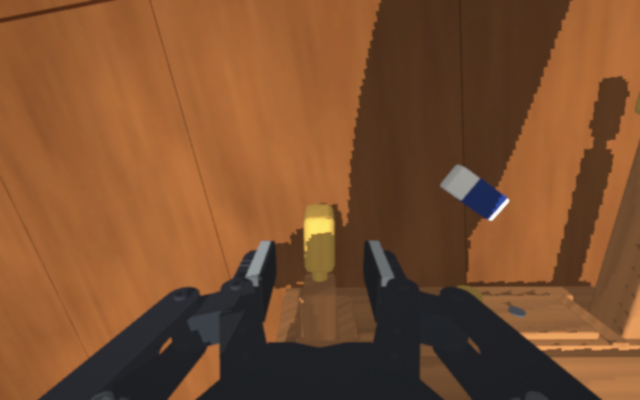

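View pics/scene3.png

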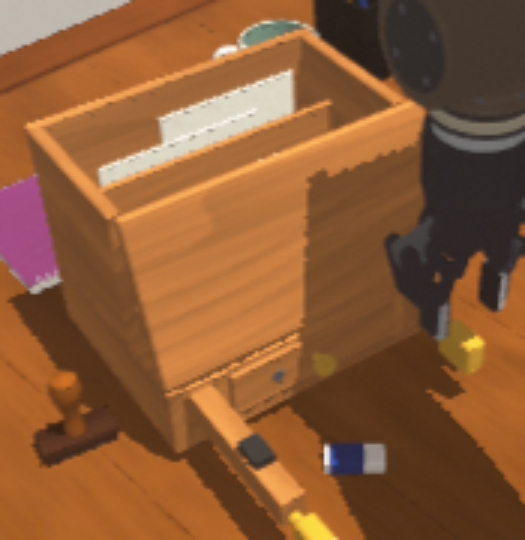

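Emit:
carry_out --deltas '[[0.45,[0.003,-0.001,-0.02],[0,-0.01,0]],[0.45,[0.005,-0.001,-0.039],[0,-0.015,0]],[0.45,[0.005,-0.001,-0.039],[0,-0.015,0]],[1,[0.005,-0.001,-0.039],[0,-0.015,0]],[1,[0.005,-0.001,-0.039],[0,-0.015,0]],[1,[0.005,-0.001,-0.039],[0,-0.015,0]],[1,[0.005,-0.001,-0.039],[0,-0.015,0]],[1,[0.005,-0.001,-0.039],[0,-0.015,0]],[1,[0.005,-0.001,-0.039],[0,-0.015,0]]]'

```text
time_s: 6.83
position: [531.6, 5.5, 35.2]
tool_rot: [0.542, -0.46, 0.537, 0.455]
wrist_force: [-2.1, 2.4, 6.4]
finger_gap: 0.202
```

Emit:
carry_out --deltas '[[1,[-0.008,0.001,0],[0,0,0]],[1,[-0.018,0.003,0],[0,0,0]],[1,[-0.028,0.0045,0],[0,0,0]],[1,[-0.038,0.006,0],[0,0,0]],[1,[-0.048,0.008,0],[0,0,0]],[1,[-0.058,0.0095,0],[0,0,0]],[1,[-0.068,0.011,0],[0,0,0]],[1,[-0.077,0.0125,0],[0,0,0]],[1,[-0.083,0.0135,0],[0,0,0]],[1,[-0.083,0.0135,0],[0,0,0]]]'

```text
time_s: 7.67
position: [447.7, 18.8, 35.2]
tool_rot: [0.541, -0.46, 0.537, 0.455]
wrist_force: [-1.3, 1.6, 10.8]
finger_gap: 0.201
```

Emit:
carry_out --deltas '[[1,[-0.003,0.0005,0],[0,0,0]],[1,[-0.006,0.001,0],[0,0,0]],[1,[-0.009,0.0015,0],[0,0,0]],[1,[-0.009,0.0015,0],[0,0,0]]]'

```text
time_s: 8.0
position: [442.4, 19.6, 35.2]
tool_rot: [0.544, -0.462, 0.534, 0.452]
wrist_force: [10.7, 1.1, -2.3]
finger_gap: 0.198
```

Emit:
carry_out --deltas '[[1,[-0.003,0.0005,0],[0,0,0]],[1,[-0.005,0.001,0],[0,0,0]],[1,[-0.005,0.001,0],[0,0,0]]]'

```text
time_s: 8.25
position: [442.0, 19.6, 35.7]
tool_rot: [0.547, -0.466, 0.531, 0.448]
wrist_force: [24.7, -0.5, -17.6]
finger_gap: 0.2
```

Emit:
carry_out --deltas '[[1,[0.006,-0.001,0],[0,0,0]],[0.45,[0.007,-0.001,0],[0,0,0]],[0.45,[0.007,-0.001,0],[0,0,0]],[0.45,[0.007,-0.001,0],[0,0,0]],[0.45,[0.007,-0.001,0.002],[0,0,0]],[0.45,[0.007,-0.001,0.035],[0,0,0]],[0.45,[0.007,-0.001,0.07],[0,0,0]],[0.3,[0.007,-0.001,0.11],[0,0,0]],[0,[0.007,-0.001,0.15],[0,0,0]],[0,[0.007,-0.001,0.19],[0,0,0]],[0,[0.007,-0.001,0.22],[0,0,0]],[0,[0.007,-0.001,0.22],[0,0,0]]]'

```text
time_s: 9.25
position: [443.3, 19.9, 261.0]
tool_rot: [0.544, -0.463, 0.534, 0.452]
wrist_force: [1.4, -0.1, 0.4]
finger_gap: 0.997
```

Run:
```python
from h import *
s=sense();print(s["position"],s["finger_gap"],s["joint_positions"].round(2))
P=b2w((20,20,250),POSE)[0]; print(P,delta(P,tool(0,'x')),delta(P,tool(0,'x',-1))[1])
import ov
ov.overlay("scene",POSE,100,100,(215,95,175,180),3.3,"pics/o3.png");ov.overlay("side",POSE,100,100,(225,100,225,160),3.5,"pics/o4.png")
```

```text
[443.30528743  19.87268796 261.02183465] 0.9973801905415501 [-0.19 -0.28  2.09  0.    1.31 -1.59]
[618.2969589  112.96632568 250.        ] (array([ 0.175 ,  0.0931, -0.011 ]), array([ 0.0177,  0.0137, -1.571 ])) [-0.0137  0.0177  1.5705]
```

View pics/o3.png

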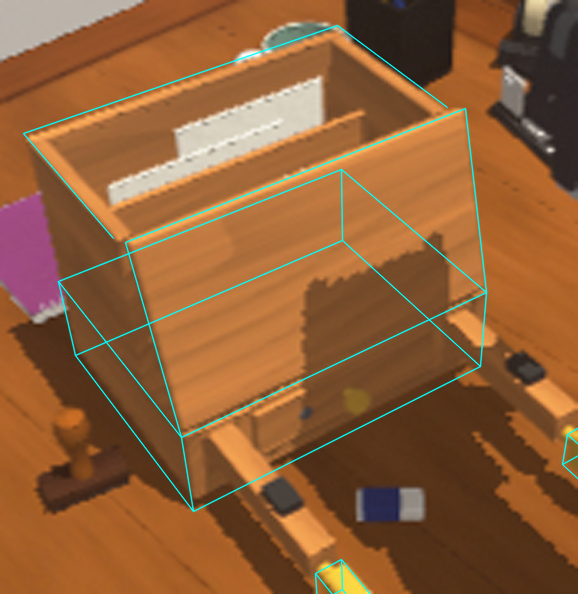

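View pics/o4.png

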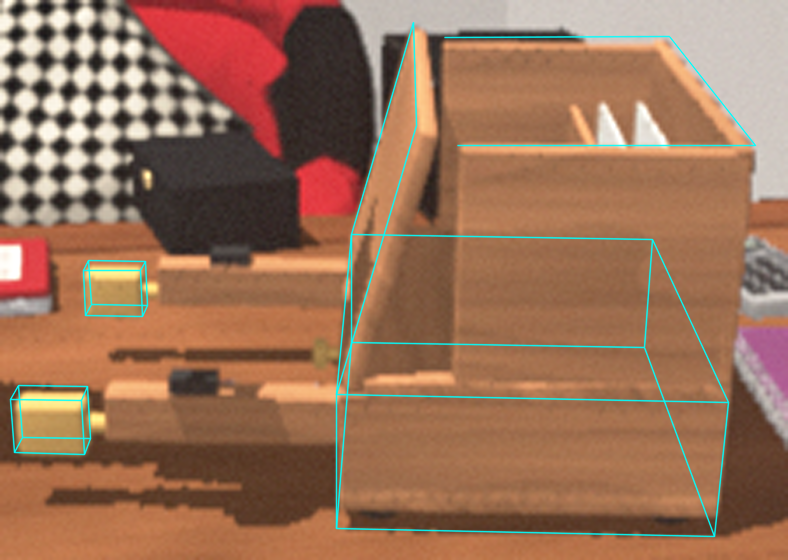

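Run:
```python
from h import *
P=b2w((41,40,261),POSE)[0]; print(P,delta(P,tool(0,'x')))
```

```text
[642.28049992 129.26938552 261.        ] (array([0.2018, 0.1089, 0.0067]), array([ 0.0078,  0.0068, -1.571 ]))
```

Emit:
carry_out --deltas '[[0,[0.01,0.005,0],[0,0,-0.12]],[0,[0.03,0.015,0.005],[0,0,-0.24]],[0,[0.05,0.025,0.005],[0,0,-0.36]],[0,[0.07,0.035,0.005],[0,0,-0.48]],[0,[0.09,0.045,0.005],[0,0,-0.6]],[0,[0.11,0.055,0.005],[0,0,-0.72]],[0,[0.13,0.065,0.005],[0,0,-0.84]],[0,[0.15,0.08,0.005],[0,0,-0.96]],[0,[0.17,0.09,0.005],[0,0,-1.08]],[0,[0.185,0.1,0.005],[0,0,-1.2]],[0,[0.2,0.108,0.005],[0,0,-1.32]],[0,[0.202,0.109,0.005],[0,0,-1.44]]]'

```text
time_s: 10.35
position: [642.5, 130.4, 254.0]
tool_rot: [0.705, 0.011, 0.709, -0.016]
wrist_force: [-1.1, -0.5, -0.0]
finger_gap: 0.999
```

Run:
```python
from h import *
s=sense();print(s["joint_positions"].round(2))
P=b2w((40,40,170),POSE)[0]; print(s["position"],P,delta(P,tool(0,'x')))
```

```text
[ 0.05  0.23  1.6  -0.01  1.31  0.09]
[642.4649454  130.35895589 254.02476794] [641.2939178  129.43265135 170.        ] (array([-0.0012, -0.0009, -0.084 ]), array([ 0.0066, -0.0053, -0.1259]))
```

Emit:
carry_out --deltas '[[0,[-0.001,0,0],[0.006,-0.005,-0.07]],[0,[-0.001,-0.001,0],[0.006,-0.005,-0.126]],[0,[-0.001,-0.001,0],[0.006,-0.005,-0.126]]]'

```text
time_s: 10.6
position: [639.9, 128.2, 254.5]
tool_rot: [0.705, 0.056, 0.705, -0.057]
wrist_force: [0.8, 0.4, -0.5]
finger_gap: 1.0
```

Run:
```python
from h import *
P=b2w((40,40,170),POSE)[0]; print(delta(P,tool(0,'x')))
for n in("wrist","side"):
  f=grab_frame(n);im=f["frame"][:,:,::-1]
  if n=="side": im=cv2.resize(im[50:260,225:450],None,fx=3,fy=3)
  cv2.imwrite(f"pics/{n}5.png",im)
```

```text
(array([ 0.0014,  0.0012, -0.0845]), array([ 0.0017, -0.001 , -0.0039]))
```

View pics/wrist5.png

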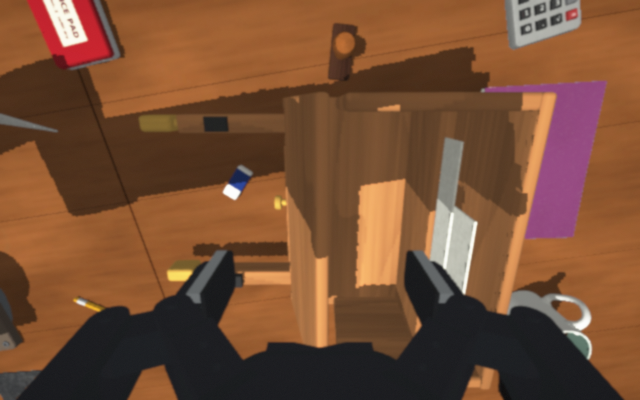

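View pics/side5.png

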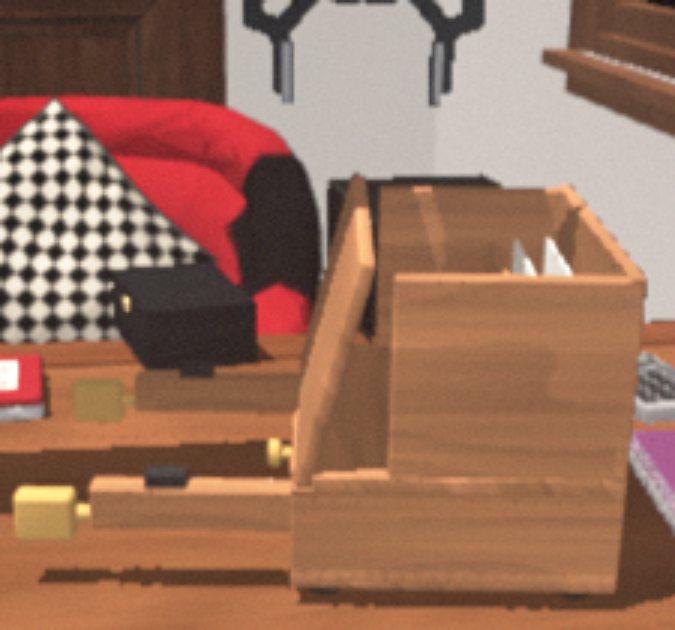

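Emit:
carry_out --deltas '[[0,[0.001,0.001,-0.03],[0,0,0]],[0,[0.001,0.001,-0.06],[0,0,0]],[0,[0.001,0.001,-0.085],[0,0,0]],[0,[0.001,0.001,-0.088],[0,0,0]],[0.4,[0.001,0.001,-0.088],[0,0,0]],[0.4,[0.001,0.001,-0.088],[0,0,0]],[0.4,[0.001,0.001,-0.088],[0,0,0]]]'

```text
time_s: 11.28
position: [643.8, 129.4, 172.9]
tool_rot: [0.708, 0.056, 0.702, -0.056]
wrist_force: [-1.1, -0.3, -0.7]
finger_gap: 0.61
```

Run:
```python
from h import *
s=sense();print(s["position"],s["finger_gap"],s["wrist_force"])
Rb=R.from_euler('z',POSE[2])
print(Rb.apply(s["position"]-[POSE[0],POSE[1],0],inverse=True))
for n in("wrist","side"):
  f=grab_frame(n);im=f["frame"][:,:,::-1]
  if n=="side": im=cv2.resize(im[50:260,225:450],None,fx=3,fy=3)
  cv2.imwrite(f"pics/{n}6.png",im)
```

```text
[643.84180062 129.38626847 172.90760117] 0.6103399710719151 [-1.11432243 -0.31759865 -0.68798359]
[ 42.52126836  40.37022168 172.90760117]
```

View pics/side6.png

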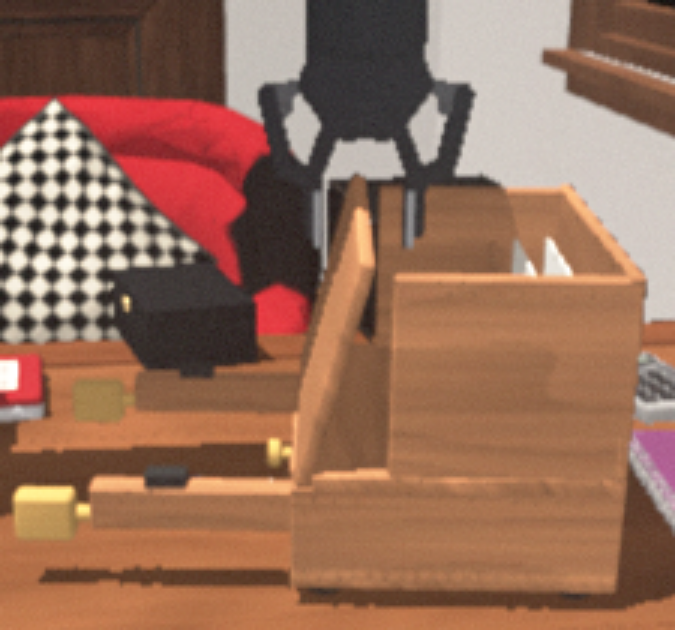

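Emit:
carry_out --deltas '[[0.4,[-0.01,0.0016,0],[0,0,0]],[0.4,[-0.02,0.0032,0],[0,0,0]],[0.4,[-0.026,0.004,0],[0,0,0]],[0.4,[-0.032,0.005,0],[0,0,0]],[0.4,[-0.038,0.006,0],[0,0,0]],[0.4,[-0.044,0.007,0],[0,0,0]],[0.4,[-0.05,0.008,0],[0,0,0]],[0.4,[-0.055,0.009,0],[0,0,0]],[0.4,[-0.06,0.01,0],[0,0,0]],[0.4,[-0.065,0.0105,0],[0,0,0]],[0.4,[-0.07,0.0115,0],[0,0,0]]]'

```text
time_s: 12.3
position: [572.1, 140.9, 170.3]
tool_rot: [0.707, 0.056, 0.703, -0.056]
wrist_force: [1.4, -0.0, -0.0]
finger_gap: 0.598
```

```bash
cat >> h.py <<'E'
def state(n=None,crop=(50,260,225,450)):
    s=sense();Rb=R.from_euler('z',POSE[2])
    print("b:",Rb.apply(s["position"]-[POSE[0],POSE[1],0],inverse=True).round(1),"gap",round(s["finger_gap"],3),"F_b",Rb.apply(s["wrist_force"],inverse=True).round(1),s["joint_positions"].round(2))
    if n:
        f=grab_frame("side");a,b,c,d=crop
        cv2.imwrite(f"pics/{n}.png",cv2.resize(f["frame"][a:b,c:d,::-1],None,fx=2.7,fy=2.7))
E
python3 -c "
from h import *
state('f1')"
```

```text
b: [-30.1  40.  170.3] gap 0.598 F_b [ 1.4  0.2 -0. ] [ 0.07  0.15  1.85 -0.    1.13  0.23]
```

View pics/f1.png

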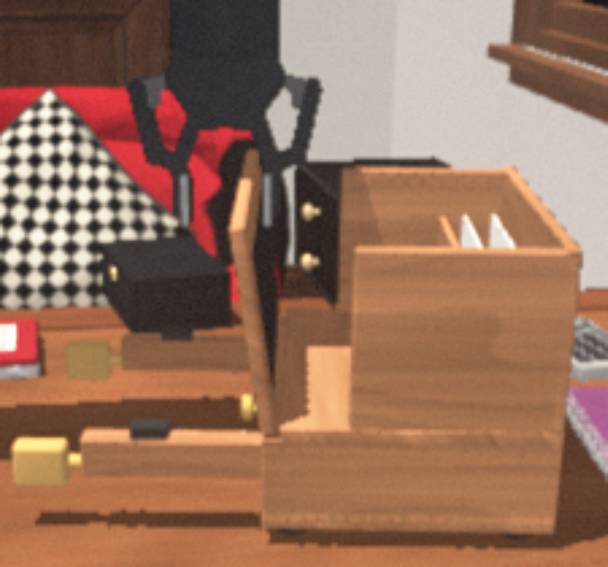

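Emit:
carry_out --deltas '[[0.4,[-0.004,0.0007,0],[0,0,0]],[0.4,[-0.008,0.0013,0],[0,0,0]],[0.4,[-0.012,0.002,-0.002],[0,0,0]],[0.4,[-0.014,0.0023,-0.004],[0,0,0]],[0.4,[-0.014,0.0023,-0.006],[0,0,0]],[0.4,[-0.014,0.0023,-0.008],[0,0,0]],[0.4,[-0.014,0.0023,-0.008],[0,0,0]]]'

```text
time_s: 12.93
position: [557.9, 143.1, 161.4]
tool_rot: [0.706, 0.056, 0.704, -0.057]
wrist_force: [-0.2, -0.5, 0.1]
finger_gap: 0.598
```

```bash
python3 -c "
from h import *
state('f2')"
```

```text
b: [-44.5  39.9 161.4] gap 0.598 F_b [-0.1 -0.5  0.1] [ 0.08  0.14  1.89 -0.    1.12  0.24]
```

View pics/f2.png

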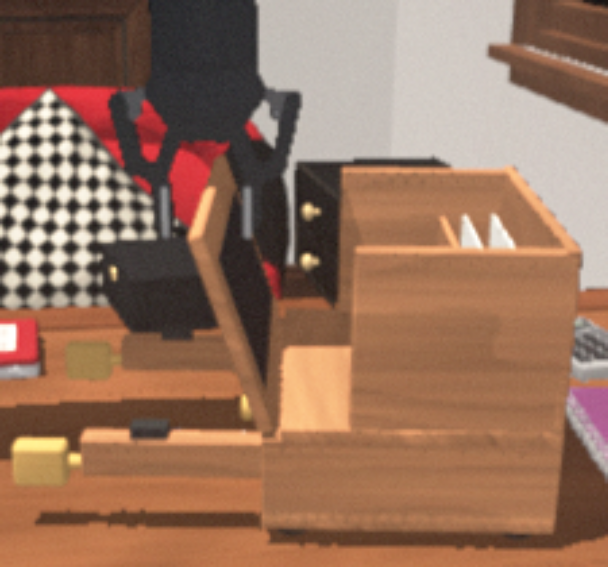

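Emit:
carry_out --deltas '[[0.4,[0,0,-0.002],[0,0,0]],[0.4,[0,0,-0.003],[0,0,0]],[0.4,[0,0,-0.003],[0,0,0]],[0.4,[0,0,-0.003],[0,0,0]]]'

```text
time_s: 13.32
position: [558.5, 143.1, 159.2]
tool_rot: [0.707, 0.056, 0.703, -0.056]
wrist_force: [-0.0, -0.8, -0.6]
finger_gap: 0.596
```

```bash
cat > traj.py <<'E'
from h import *
def tcp(th,beta,op,xt):
    O=np.array([-140*np.sin(th),74+140*np.cos(th)]);X=np.array([np.sin(beta),-np.cos(beta)]);Z=np.array([np.cos(beta),np.sin(beta)])
    g=th-beta; tip=xt-13*op/85   # overlap of tip below O
    clear=-tip*np.sin(g)+op*np.cos(g)-10
    P=O+xt*X+op/2*Z
    return P,clear,tip
if __name__=="__main__":
    state('f3')
    s=sense();Rb=R.from_euler('z',POSE[2]);n=0
    for thd in range(30,93,4):
        th=np.radians(thd);f=(thd-30)/60
        beta=np.radians(25)*min(1,max(0,f)); op=51+34*min(1,f/0.9); xt=30-8*f
        P,c,t=tcp(th,beta,op,xt)
        d=delta(b2w((P[0],40,P[1]),POSE)[0],tool(beta,'x'))
        print(thd,"clos",round(1-op/85,2),P.round(1),"clear",round(c,1),"ov",round(t,1),d[0].round(3).tolist(),d[1].round(3).tolist())
E
python3 traj.py
```

```text
b: [-44.   40.  159.2] gap 0.596 F_b [ 0.1 -0.8 -0.6] [ 0.08  0.14  1.89 -0.    1.11  0.24]
30 clos 0.4 [-44.5 165.2] clear 23.1 ov 22.2 [-0.001, 0.0, 0.006] [0.001, 0.005, -0.005]
34 clos 0.37 [-50.7 161.4] clear 23.8 ov 21.3 [-0.007, 0.001, 0.002] [-0.003, -0.023, -0.005]
38 clos 0.34 [-56.5 157.1] clear 24.5 ov 20.4 [-0.012, 0.002, -0.002] [-0.008, -0.052, -0.005]
42 clos 0.31 [-62.  152.3] clear 25.1 ov 19.4 [-0.018, 0.003, -0.007] [-0.013, -0.081, -0.005]
46 clos 0.28 [-67.1 147.1] clear 25.5 ov 18.5 [-0.023, 0.004, -0.012] [-0.017, -0.11, -0.005]
50 clos 0.25 [-71.8 141.6] clear 25.8 ov 17.6 [-0.028, 0.004, -0.018] [-0.022, -0.138, -0.005]
54 clos 0.22 [-76.1 135.6] clear 26.0 ov 16.7 [-0.032, 0.005, -0.024] [-0.027, -0.167, -0.005]
58 clos 0.19 [-79.8 129.4] clear 26.0 ov 15.8 [-0.035, 0.006, -0.03] [-0.031, -0.196, -0.005]
62 clos 0.16 [-83.1 122.9] clear 25.8 ov 14.9 [-0.039, 0.006, -0.036] [-0.036, -0.224, -0.005]
66 clos 0.13 [-85.8 116.1] clear 25.5 ov 13.9 [-0.041, 0.007, -0.043] [-0.041, -0.253, -0.005]
70 clos 0.1 [-88.  109.2] clear 25.1 ov 13.0 [-0.044, 0.007, -0.05] [-0.045, -0.282, -0.005]
74 clos 0.07 [-89.6 102.1] clear 24.4 ov 12.1 [-0.045, 0.007, -0.057] [-0.05, -0.31, -0.005]
78 clos 0.04 [-90.7  94.8] clear 23.6 ov 11.2 [-0.046, 0.008, -0.064] [-0.055, -0.339, -0.005]
82 clos 0.01 [-91.2  87.5] clear 22.5 ov 10.3 [-0.047, 0.008, -0.072] [-0.06, -0.368, -0.005]
86 clos 0.0 [-91.7  79.9] clear 20.6 ov 9.5 [-0.047, 0.008, -0.079] [-0.064, -0.397, -0.005]
90 clos 0.0 [-92.2  72. ] clear 17.8 ov 9.0 [-0.048, 0.008, -0.087] [-0.069, -0.425, -0.005]
```

View pics/f3.png

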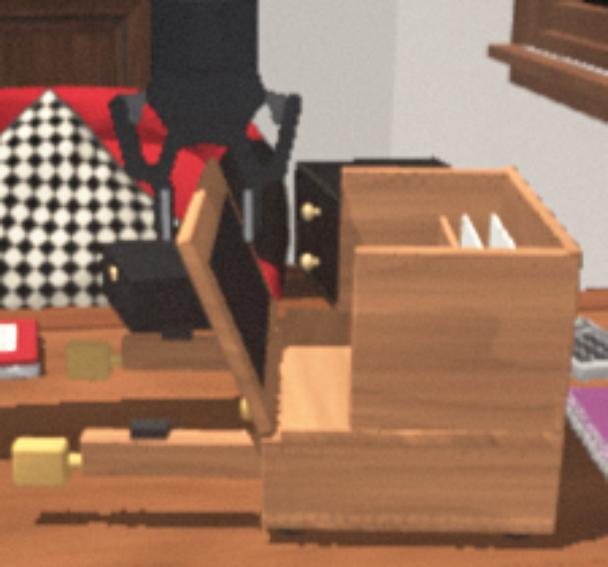

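Emit:
carry_out --deltas '[[0.4,[-0.002,0.0005,0.002],[0,0,0]],[0.37,[-0.006,0.001,0.001],[-0.003,-0.023,0]],[0.36,[-0.009,0.0015,0],[-0.005,-0.037,0]],[0.34,[-0.012,0.002,-0.002],[-0.008,-0.052,0]],[0.32,[-0.015,0.0025,-0.005],[-0.01,-0.066,0]],[0.31,[-0.018,0.003,-0.007],[-0.013,-0.081,0]],[0.3,[-0.02,0.0035,-0.01],[-0.015,-0.095,0]],[0.28,[-0.023,0.004,-0.012],[-0.017,-0.11,0]],[0.26,[-0.025,0.004,-0.015],[-0.02,-0.124,0]],[0.25,[-0.028,0.0045,-0.018],[-0.022,-0.138,0]],[0.24,[-0.03,0.005,-0.021],[-0.024,-0.152,0]],[0.22,[-0.032,0.005,-0.024],[-0.027,-0.167,0]]]'

```text
time_s: 14.37
position: [526.3, 148.2, 135.0]
tool_rot: [0.764, 0.051, 0.64, -0.061]
wrist_force: [0.6, -0.3, -0.4]
finger_gap: 0.78
```

```bash
python3 traj.py | sed -n '1p;7,$p'
```

```text
b: [-76.6  39.7 135. ] gap 0.78 F_b [ 0.7 -0.2 -0.4] [ 0.11  0.02  2.07 -0.06  0.88  0.3 ]
50 clos 0.25 [-71.8 141.6] clear 25.8 ov 17.6 [0.006, -0.001, 0.008] [0.006, 0.028, -0.005]
54 clos 0.22 [-76.1 135.6] clear 26.0 ov 16.7 [0.002, 0.0, 0.002] [0.001, -0.001, -0.005]
58 clos 0.19 [-79.8 129.4] clear 26.0 ov 15.8 [-0.002, 0.001, -0.004] [-0.004, -0.029, -0.005]
62 clos 0.16 [-83.1 122.9] clear 25.8 ov 14.9 [-0.005, 0.001, -0.011] [-0.008, -0.058, -0.005]
66 clos 0.13 [-85.8 116.1] clear 25.5 ov 13.9 [-0.008, 0.002, -0.018] [-0.013, -0.087, -0.005]
70 clos 0.1 [-88.  109.2] clear 25.1 ov 13.0 [-0.01, 0.002, -0.025] [-0.018, -0.116, -0.005]
74 clos 0.07 [-89.6 102.1] clear 24.4 ov 12.1 [-0.012, 0.002, -0.032] [-0.022, -0.144, -0.005]
78 clos 0.04 [-90.7  94.8] clear 23.6 ov 11.2 [-0.013, 0.002, -0.039] [-0.027, -0.173, -0.005]
82 clos 0.01 [-91.2  87.5] clear 22.5 ov 10.3 [-0.013, 0.003, -0.046] [-0.032, -0.202, -0.005]
86 clos 0.0 [-91.7  79.9] clear 20.6 ov 9.5 [-0.014, 0.003, -0.054] [-0.036, -0.23, -0.005]
90 clos 0.0 [-92.2  72. ] clear 17.8 ov 9.0 [-0.014, 0.003, -0.062] [-0.041, -0.259, -0.005]
```

View pics/f3.png

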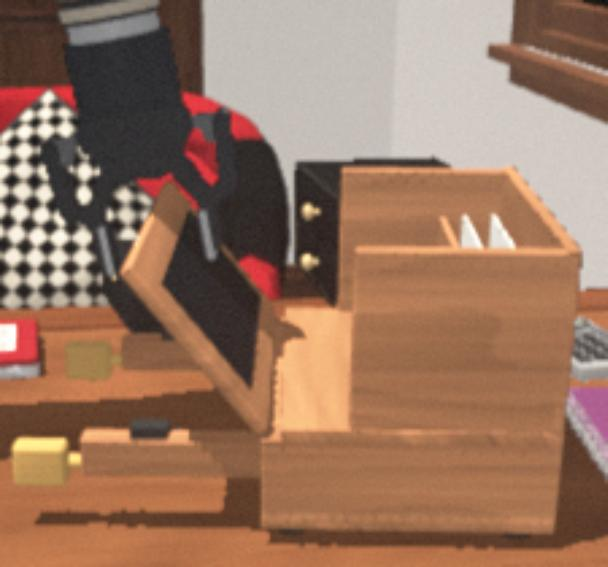

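Emit:
carry_out --deltas '[[0.22,[0,0,0],[0,0,0]],[0.22,[0,0,0],[0,0,0]],[0.22,[0,0,0],[0,0,0]],[0.22,[0,0,0],[0,0,0]]]'

```text
time_s: 14.75
position: [527.0, 148.1, 135.7]
tool_rot: [0.764, 0.051, 0.64, -0.061]
wrist_force: [-0.3, -0.0, -1.3]
finger_gap: 0.779
```

```bash
python3 -c "
from h import *
state('f4')"
```

```text
b: [-75.9  39.8 135.7] gap 0.779 F_b [-0.3 -0.1 -1.3] [ 0.11  0.03  2.06 -0.06  0.88  0.3 ]
```

View pics/f4.png

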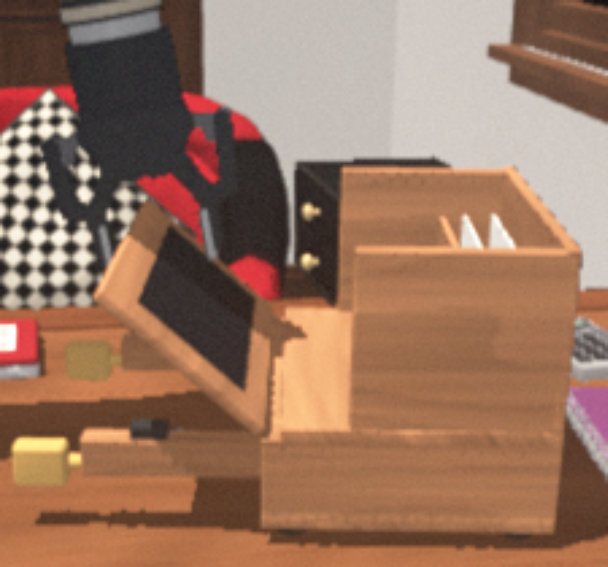

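Emit:
carry_out --deltas '[[0.2,[-0.002,0,-0.003],[-0.002,-0.014,0]],[0.19,[-0.0035,0.0005,-0.006],[-0.004,-0.028,0]],[0.17,[-0.005,0.001,-0.01],[-0.007,-0.043,0]],[0.16,[-0.007,0.001,-0.013],[-0.009,-0.057,0]],[0.14,[-0.008,0.0015,-0.016],[-0.012,-0.072,0]],[0.13,[-0.009,0.0015,-0.02],[-0.014,-0.086,0]],[0.11,[-0.011,0.002,-0.023],[-0.016,-0.1,0]],[0.1,[-0.012,0.002,-0.027],[-0.018,-0.115,0]],[0.08,[-0.013,0.002,-0.03],[-0.02,-0.13,0]],[0.07,[-0.0135,0.002,-0.034],[-0.023,-0.143,0]],[0.07,[-0.0135,0.002,-0.034],[-0.023,-0.143,0]]]'

```text
time_s: 15.72
position: [511.2, 150.1, 99.5]
tool_rot: [0.807, 0.046, 0.585, -0.065]
wrist_force: [-2.2, 0.5, -0.9]
finger_gap: 0.929
```

```bash
python3 traj.py | sed -n '1p;12,$p'
```

```text
b: [-91.7  39.2  99.5] gap 0.929 F_b [-2.3  0.2 -0.9] [ 0.14 -0.01  2.19 -0.15  0.66  0.4 ]
70 clos 0.1 [-88.  109.2] clear 25.1 ov 13.0 [0.004, 0.0, 0.009] [0.006, 0.025, -0.005]
74 clos 0.07 [-89.6 102.1] clear 24.4 ov 12.1 [0.002, 0.0, 0.002] [0.001, -0.004, -0.005]
78 clos 0.04 [-90.7  94.8] clear 23.6 ov 11.2 [0.001, 0.001, -0.005] [-0.004, -0.033, -0.005]
82 clos 0.01 [-91.2  87.5] clear 22.5 ov 10.3 [0.0, 0.001, -0.012] [-0.008, -0.062, -0.005]
86 clos 0.0 [-91.7  79.9] clear 20.6 ov 9.5 [-0.0, 0.001, -0.02] [-0.013, -0.09, -0.005]
90 clos 0.0 [-92.2  72. ] clear 17.8 ov 9.0 [-0.0, 0.001, -0.028] [-0.018, -0.119, -0.005]
```

View pics/f3.png

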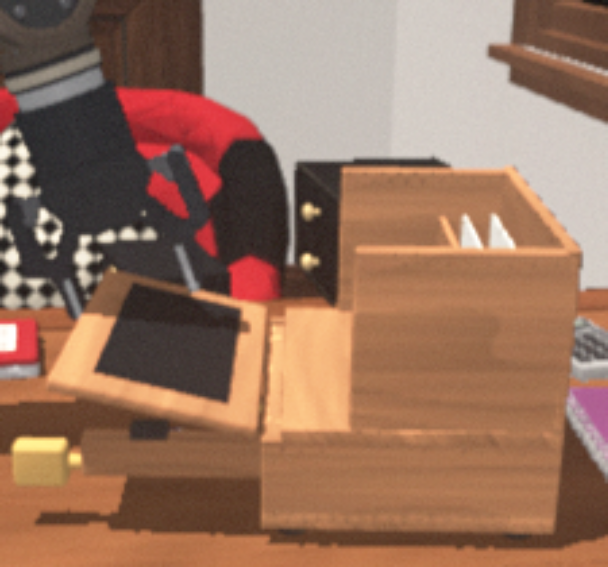

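Emit:
carry_out --deltas '[[0.05,[-0.0005,0,-0.004],[-0.002,-0.015,0]],[0.04,[-0.001,0,-0.007],[-0.005,-0.029,0]],[0.02,[-0.0015,0,-0.011],[-0.007,-0.043,0]],[0.01,[-0.0015,0,-0.0145],[-0.009,-0.058,0]],[0,[-0.002,0,-0.018],[-0.011,-0.072,0]],[0,[-0.002,0,-0.022],[-0.014,-0.087,0]],[0,[-0.0025,0,-0.026],[-0.016,-0.101,0]],[0,[-0.003,0.0005,-0.03],[-0.018,-0.115,0]],[0,[-0.004,0.0005,-0.03],[-0.018,-0.115,0]],[0,[-0.006,0.001,-0.03],[-0.018,-0.115,0]]]'

```text
time_s: 16.6
position: [507.4, 151.2, 71.5]
tool_rot: [0.841, 0.043, 0.535, -0.067]
wrist_force: [-0.3, -0.2, 0.5]
finger_gap: 0.996
```

```bash
python3 -c "
from h import *
state('f5')"
```

```text
b: [-95.7  39.6  71.5] gap 0.996 F_b [-0.2 -0.2  0.5] [ 0.16  0.    2.27 -0.3   0.47  0.56]
```

View pics/f5.png

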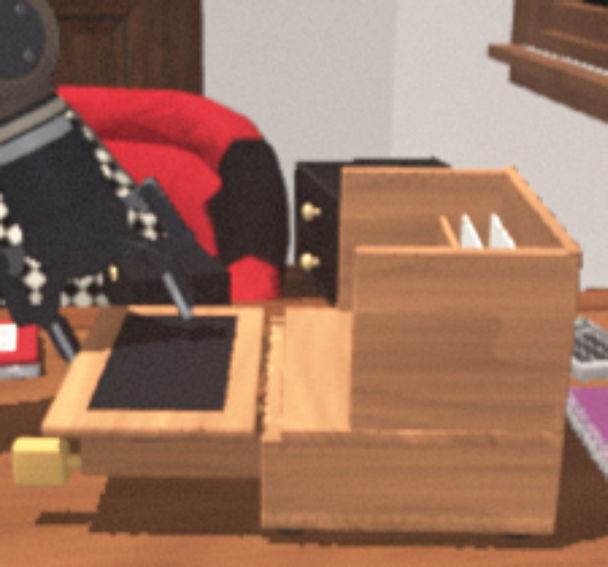

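Emit:
carry_out --deltas '[[0,[-0.004,0.0005,0],[0,0,0]],[0,[-0.01,0.0015,0.006],[0,0,0]],[0,[-0.015,0.0025,0.015],[0,0,0]],[0,[-0.02,0.0035,0.025],[0,0,0]],[0,[-0.026,0.004,0.038],[0,0,0]],[0,[-0.026,0.004,0.055],[0.01,0.06,0]],[0,[-0.02,0.004,0.08],[0.02,0.14,0]],[0,[-0.02,0.004,0.11],[0.035,0.23,0]],[0,[-0.02,0.004,0.14],[0.05,0.32,0]],[0,[-0.02,0.004,0.17],[0.065,0.4,0]],[0,[-0.02,0.004,0.2],[0.065,0.4,0]],[0,[-0.02,0.004,0.2],[0.065,0.4,0]]]'

```text
time_s: 17.65
position: [490.8, 155.4, 280.2]
tool_rot: [0.72, 0.057, 0.689, -0.056]
wrist_force: [0.8, 0.1, 1.0]
finger_gap: 0.999
```

```bash
python3 -c "
from h import *
state('f6')
f=grab_frame('scene');cv2.imwrite('pics/s6.png',f['frame'][:,:,::-1])"
```

```text
b: [-112.7   41.1  280.2] gap 0.999 F_b [0.8 0.3 1. ] [ 0.11 -0.13  1.93 -0.01  1.3   0.27]
```

View pics/f6.png

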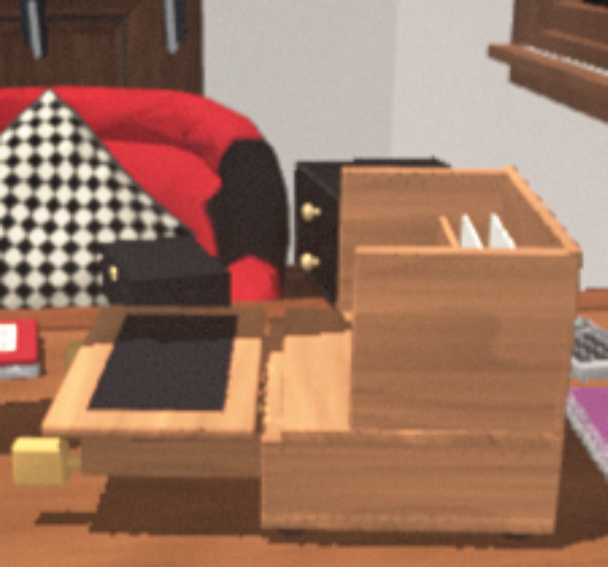

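View pics/s6.png

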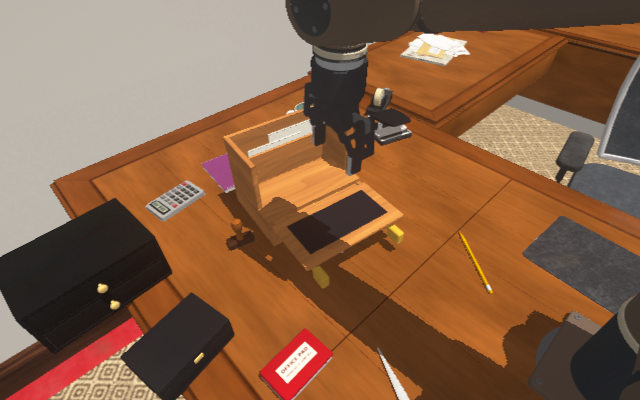

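Run:
```python
from h import *
from ov import box
f0=[grab_frame("scene"),grab_frame("side")]
for f,(x,y,w,h),o in zip(f0,[(250,150,170,150),(200,130,190,130)],("q1","q2")):
    im=cv2.resize(f["frame"][y:y+h,x:x+w,::-1],None,fx=4,fy=4,interpolation=cv2.INTER_CUBIC)
    for a,b in box(-166,-130,89,107,30,60)+box(-166,-130,-107,-89,30,60)+box(-140,0,-125,125,74,84):
        q=(proj(f,b2w([a,b],POSE)+[0,0,-2.5])+.5-[x,y])*4
        cv2.line(im,*[tuple(int(v) for v in t) for t in q],(255,255,0),1,cv2.LINE_AA)
    cv2.imwrite(f"pics/{o}.png",im)
```

```text
(no output)
```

View pics/q1.png

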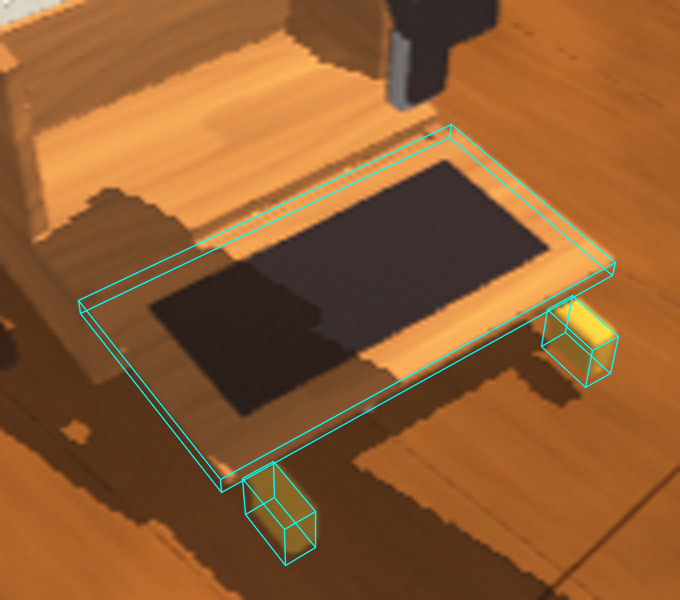

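View pics/q2.png

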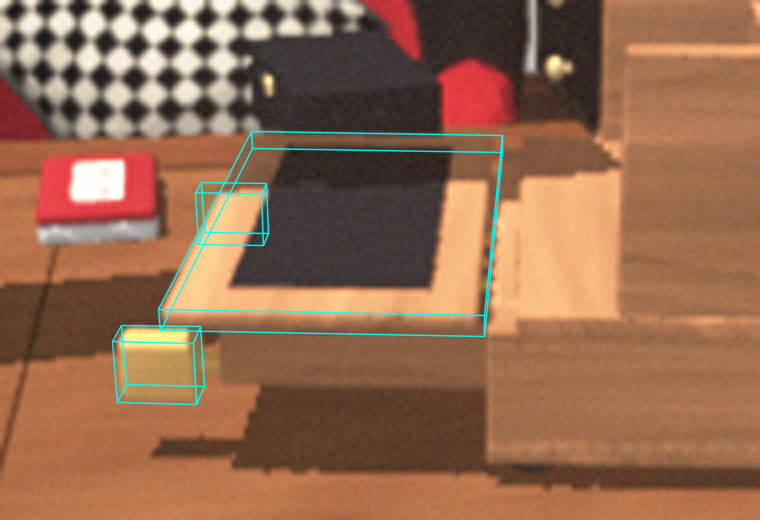

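The overlays match a level flap with both supports at 100 mm, and the robot is clear of everything. I'm handing it in.

```bash
python3 -c "
from bench import ticket
print(ticket.close_job())"
```

```text
the job is handed in; nothing more can be done
None
```

The writing case is open as asked, and the job was handed in at about 18 s of the 72 s allowed; no verdict was reported.

- **Supports:** With the flap still shut, I gripped each pull block and drew it out until the support hit its stop. The left moved about 82 mm and the right about 91 mm, because both started slightly out. The pull force rose to about 25 N while the support no longer moved.
- **Flap:** I straddled its top edge with the open fingers, pushed it past upright from behind, then let it down to level against the front finger. Early on it sank by itself between the fingers, slowly, and in the last part it rested on the finger.
- **Drawer:** I did not touch it.

**Last checks:** With the gripper drawn clear (TCP at 280 mm height, wrist force about 1 N), I overlaid the expected shapes on the scene and side pictures. The flap matched lying level, and both pull blocks matched 100 mm out, within about 2–3 mm. The left block is hidden by the flap in the side picture, so only the scene picture and the pull to its stop confirm it.

**One disagreement:** The bureau fit showed points about 2.5 mm lower than the camera calibration predicted. This is about the stated calibration error and had no effect.

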